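Cycle the lockbox's draw bolt and reset its catch

TASK

Draw the lockbox's brass pull knob out past its click to the stop, and while it stands out press the red catch button right down to reset the catch. Then push the knob home past its click and lean on it there with a firm push of at least 12 N for half a second, so that the bolt is surely seated. Never put more than 30 N on the knob (pulling, pushing or squeezing), leave the things lying about undisturbed, and let go of everything at the end.

Things in the scene. Friction and masses are not known exactly. Their poses are not given: they have to be found in the camera images.
- lockbox: grey steel lockbox fixed to the board, 180 mm deep (x), 260 mm wide (y), 110 mm high (z); origin at the centre of its underside; its front face (90 mm along -x from the origin) looks to the robot
- pull_knob: round brass disc, 34 mm across, 14 mm thick, on a 10 mm rod out of a plate on the box's front. Origin: centre of its front face, 75 mm above the board, 35 mm below the box's top; x axis along the rod into the box, z up. Rear face at x = +14 mm; behind it 36 mm of bare rod to the plate at home, 70 mm drawn out: room for fingers from above, to either side of the rod
- bolt (a joint): travel of knob and rod, in m: 0 is home, 0.034 is the stop when drawn out (it moves along the knob's -x). A click (sprung detent, about 12 N to overcome with friction) must be passed in the last 9 mm before either end; between the clicks it slides with about 2 N. Beyond either end is a hard stop
- catch_top (a point): centre of the top of the round red push button (28 mm across) on the lockbox's top; it goes down 6 mm, takes 5 N, and springs back
- catch (a joint): travel of the red button, in m: 0 is up, 0.006 is right down
- padlock: silver-painted padlock lying flat, body 42x45x20 mm, with a shackle; bystander, origin at its underside
- butterfly_hinge: brass butterfly hinge lying flat, about 74x50x9 mm; bystander, origin at its underside
- bushing: black nylon bushing, 28 mm across, 22 mm high; bystander, origin at its underside
- gate_ring: dark iron gate ring, 68 mm across, 9 mm thick, lying on the lockbox's top; bystander, origin at its underside
- screwdriver: screwdriver lying on the shelf board; bystander, origin at its underside
- screw_jar: amber jar with steel cap, 52 mm across, 75 mm high; bystander, origin at its underside

How it is judged:
By the outcome, as a careful person would: the job done as asked, in the order asked, and still so for the second after the job is handed in, with the robot touching nothing.
It also fails if it takes over 59 s, if anything falls off the work surface, if the arm or the gripper's body presses on something with over 40 N, if the wrist force passes 120 N, or if a joint passes its speed limit or range.

ROBOT

A 6-joint arm with a two-finger parallel gripper is mounted at the origin on the work surface. World frame = base frame: x ahead of the robot, y to its left, z up, the work surface at z = 0. Lengths are in m, angles in rad, forces in N, time in s.
With the tool pointing down it reaches from about 0.4 to 0.825 m from the base axis. Payload 7 kg.
Tool frame: the origin (TCP) lies on the mounting face of the last link; the fingertips stand 178 mm ahead of it and the grasp point (between the pads) lies 159 mm ahead of it; z points along the fingers, y is the line along which they close (so a half turn about z gives the same grasp; the last joint's range is limited). The gripper opens to 88 mm and grips with 3 to 60 N. Pads are 19 mm wide; open, the fingers measure 130 mm over their backs; the gripper's body (78 mm by 193 mm) begins 47 mm behind the grasp point.
Start: joints at [1.401, 0.359, 0.012, 0, -1.224, -0.288], TCP at [0.298, 0.605, 0.405] pointing down, gripper open.
Joint ranges: [-3.07, 3.07], [-1.43, 2.12], [-1.02, 1.25], [-3.03, 1.67], [-3.05, -0], [-3.03, 3.03]. Speed limits (rad/s): [2.39, 2.39, 3.01, 3.14, 3.14, 3.14].

INTERFACE

Orientations are given as a unit quaternion [x, y, z, w].
In Python, from rig import bot gives the robot as it stands.
- The arm moves only by the tool drive_tool, never from a script. Its argument "plan" is a list of rows, each an object with "linear": the shift along the tool's x, y, z in cm, a list of three; "twist": the turn, a rotation vector about the tool's x, y, z in rad, a list of three; "hand": the opening, from 0 (shut) to 1 (fully open). In form: [{"linear": [tx, ty, tz], "twist": [ax, ay, az], "hand": hand}, ...]. A call has 1 to 5 rows; each row is the pose to reach, as a shift and turn from the pose commanded when the call began, along the tool's axes at that moment; what a row does not reach only later rows make up. A row lasts 1/12 s, in which the tool goes at most 41.7 mm and 7.16 degrees, less where a joint would pass 70% of its speed; a pose out of reach is approached as far as the arm can. A call with a gripper value outside its range is refused whole. The fingers move at their own pace and stop on an object; "squeeze" is the grip in N (left out, the last holds). Time passes only in rows, so rows that repeat a pose let the fingers close. It gives the time, the measured TCP pose, the force, the opening and the grip force at its end, in the units of the state.
- bot.get_state(): the state, without advancing time (a new reading comes with each control period).
- bot.get_image(name): name is "scene" or "top"; returns a dict with "image" (384x512x3 uint8, red, green, blue), "fx", "fy", "cx", "cy" (pixels), "rvec" (rotation vector, rad) and "tvec" (3), from world to camera coordinates, as OpenCV has them. Camera axes: x right, y down, z forward; pixel columns grow to the right and rows downward; lengths in m; the calibration is good to about 2 mm. A picture is of the moment at which its call begins. There is no depth.
- bot.sign_off(): hands the job in; it is judged then, once.
The state is a dict: "t": time; "joint_pos": joint angles; "joint_velocities": joint speeds; "effort": joint torques, N m; "position": TCP position; "ee_rot": TCP orientation; "force": force on the tool from outside, world axes, zero at the start; "wrist_torque": the same for the moment, N m; "gripper_width": finger opening in m; "finger_force": force on a finger pad.
Only numpy, scipy, OpenCV 4.12 (cv2) and the standard library are available. Lean on these libraries where they do the work, as an engineer would, in place of code of your own. Each camera call takes 0.05 s, during which the arm holds its last target. There are 200 camera calls.

## Working session

There is one attempt and no reset: what is moved stays moved. The work goes in short steps, Python scripts to look and compute and a tool call to move; the robot and the scene stay as the last step left them, time stands still between calls to the robot, and variables do not carry over. Pictures are saved under pics/ and viewed, at most 10 in all, crops included, and the job is handed in when it is done.

Besides the shell and the picture viewer there is one more tool, called after ">>>" as name([rows], argument=value, ...), one row to a line, values as JSON. drive_tool: Moves the arm, as the interface text tells. Its arguments: {"type":"object","properties":{"plan":{"type":"array"},"squeeze":{"type":"number"}},"required":["plan"]}

```bash
mkdir -p pics; cat > h.py <<'E'
import numpy as np, cv2
from rig import bot
def snap(n,f):
    d=bot.get_image(n); cv2.imwrite(f'pics/{f}.png',d['image'][:,:,::-1]); np.save(f'pics/{f}.npy',{k:v for k,v in d.items()},allow_pickle=True); return d
def load(f): return np.load(f'pics/{f}.npy',allow_pickle=True).item()
def K(d): return np.array([[d['fx'],0,d['cx']],[0,d['fy'],d['cy']],[0,0,1.]])
def ray(d,u,v):
    R=cv2.Rodrigues(np.array(d['rvec'],float))[0]; t=np.array(d['tvec'],float)
    return -R.T@t, R.T@np.linalg.inv(K(d))@[u,v,1]
def atz(d,u,v,z):
    c,r=ray(d,u,v); return c+r*(z-c[2])/r[2]
def tri(d1,p1,d2,p2):
    A=[];b=[]
    for d,p in((d1,p1),(d2,p2)):
        c,r=ray(d,*p); r/=np.linalg.norm(r); P=np.eye(3)-np.outer(r,r); A.append(P); b.append(P@c)
    return np.linalg.lstsq(np.vstack(A),np.hstack(b),rcond=None)[0]
def proj(d,X): return cv2.projectPoints(np.array(X,float).reshape(-1,3),np.array(d['rvec'],float),np.array(d['tvec'],float),K(d),None)[0].reshape(-1,2)
E
python3 - <<'E'
from h import *
a=snap('scene','s0');b=snap('top','t0')
cv2.imwrite('pics/both.png',np.hstack([cv2.resize(x['image'][:,:,::-1],(800,600)) for x in (a,b)])[:, :800])
cv2.imwrite('pics/t0b.png',cv2.resize(b['image'][:,:,::-1],(800,600)))
for d in(a,b): print(ray(d,256,192))
s=bot.get_state(); print(s)
E
```

```text
(array([ 1.05639891, -0.03773787,  0.77195925]), array([-0.54123836,  0.12310875, -0.83186063]))
(array([0.54240406, 0.06704003, 1.24258705]), array([ 0.05245867,  0.02282457, -0.99836917]))
{'t': 0.1, 'joint_pos': array([ 1.40108917e+00,  3.59336172e-01,  1.11564408e-02, -3.12208745e-04,
       -1.22408260e+00, -2.88114404e-01]), 'joint_velocities': array([ 0.00184718, -0.00258739,  0.00397717,  0.00219077,  0.00028305,
       -0.00163472]), 'effort': array([-1.88012500e-04, -5.84164274e+01,  2.93750417e+01,  7.01550812e+00,
        1.01170645e-02, -5.64229060e-05]), 'position': array([0.29826484, 0.60534381, 0.40380458]), 'ee_rot': array([ 9.73901800e-01, -2.26968553e-01, -1.03148162e-04,  7.40402954e-04]), 'force': array([ 0.48588258,  0.64390534, -0.55867813]), 'wrist_torque': array([-0.00110786, -0.01485581,  0.01206944]), 'finger_force': 0.0, 'gripper_width': 0.08781330765500674}
```

View pics/both.png

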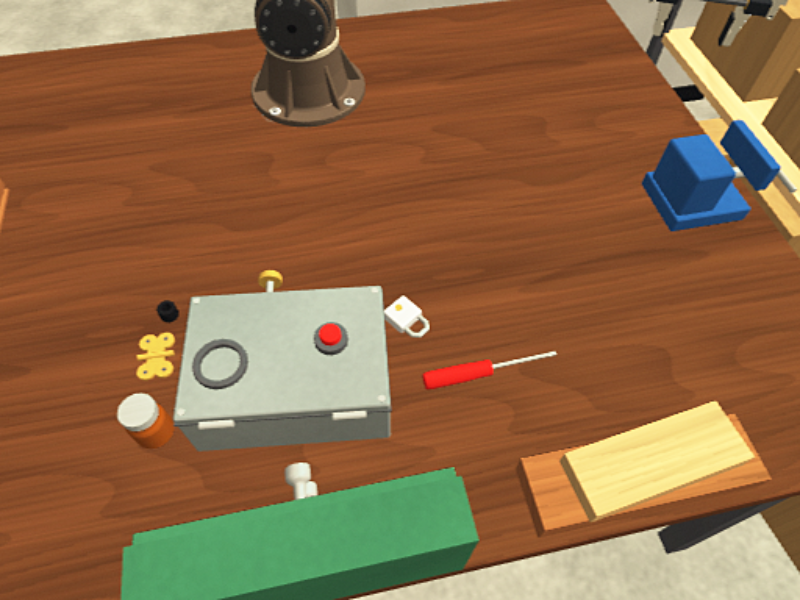

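View pics/t0b.png

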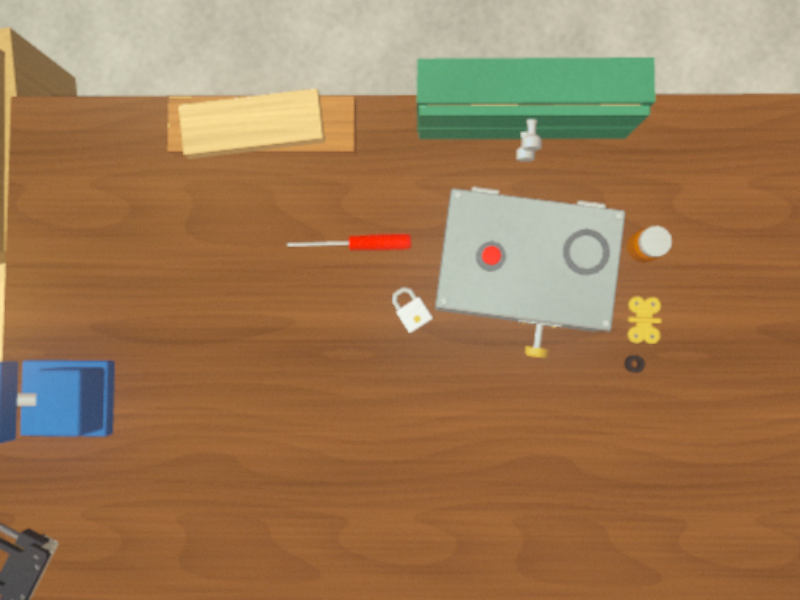

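The views agree: box with its knob toward the robot (top view ~(537,351), scene ~(270,278)), button at top ~(491,256), and ring, padlock, bushing and hinge clear of the knob. I'll measure them in an enlarged crop.

```bash
python3 - <<'E'
from h import *
a=load('s0')['image'][:,:,::-1];b=load('t0')['image'][:,:,::-1]
# left: top crop x 270-410,y115-235 ; right: scene crop x 105-265,y165-295
A=cv2.resize(b[115:240,270:410],None,fx=5.6,fy=5.6,interpolation=cv2.INTER_CUBIC)[:600]
B=cv2.resize(a[165:285,105:265],None,fx=5,fy=5,interpolation=cv2.INTER_CUBIC)
print(A.shape,B.shape)
cv2.imwrite('pics/cA.png',A[:600,:800]);cv2.imwrite('pics/cB.png',B)
E
```

```text
(600, 784, 3) (600, 800, 3)
```

View pics/cA.png

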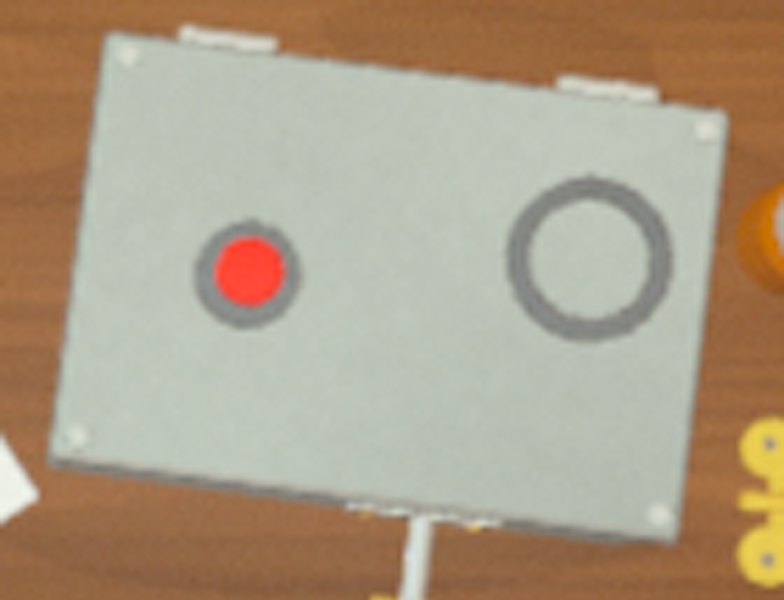

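View pics/cB.png

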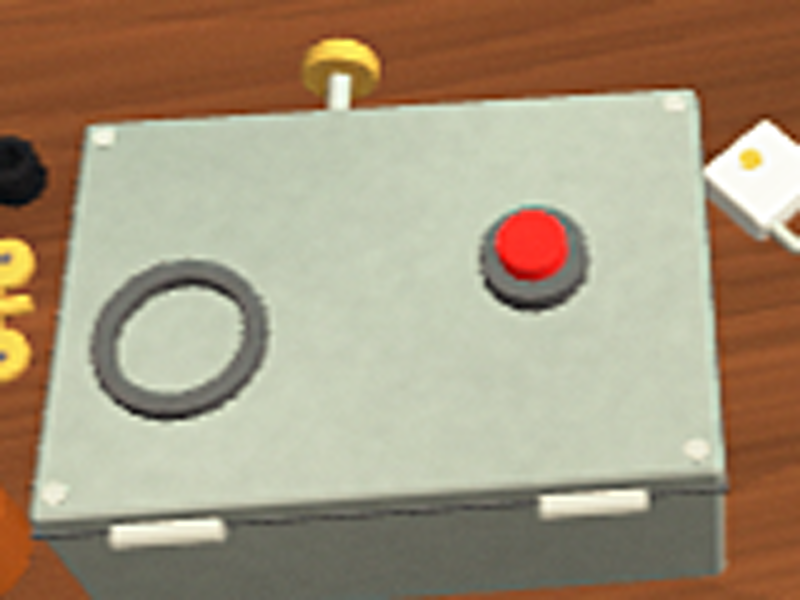

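```bash
cat >> h.py <<'E'
def pA(x,y): return (270+(x+.5)/5.6-.5,115+(y+.5)/5.6-.5)
def pB(x,y): return (105+(x+.5)/5-.5,165+(y+.5)/5-.5)
E
python3 - <<'E'
from h import *
from scipy.optimize import least_squares
s,t=load('s0'),load('t0')
c=np.array([[.09,.13],[.09,-.13],[-.09,-.13],[-.09,.13]])
ut=np.array([pA(*p) for p in[(107,34),(727,112),(677,541),(50,458)]])
us=np.array([pB(*p) for p in[(724,480),(33,521),(90,126),(693,91)]])
def W(q,l): 
    R=np.array([[np.cos(q[2]),-np.sin(q[2])],[np.sin(q[2]),np.cos(q[2])]]); l=np.atleast_2d(l)
    return np.c_[l[:,:2]@R.T+q[:2],l[:,2]]
L=np.c_[c,np.full(4,.11)]
for sel in('t','s','ts'):
    f=lambda q:np.concatenate(([(proj(t,W(q,L))-ut).ravel()] if 't' in sel else [])+([(proj(s,W(q,L))-us).ravel()] if 's' in sel else []))
    r=least_squares(f,[.65,0,0],x_scale=.01); print(sel,r.x,np.abs(r.fun).max(),np.round(r.fun,1))
q=r.x
B=tri(t,pA(250,272),s,pB(534,240)); print('button',B)
for z in(.12,.125,.13): print(z,atz(t,*pA(250,272),z),atz(s,*pB(534,240),z))
k=tri(t,(536*.64,352*.64),s,pB(342,68)); print('knob',k)
R=np.array([[np.cos(q[2]),np.sin(q[2])],[-np.sin(q[2]),np.cos(q[2])]])
print('local button',R@(B[:2]-q[:2]),'knob',R@(k[:2]-q[:2]))
# knob predicted pixels given top of disc z=.092, for candidate ly
for ly in(-.02,-.01,0): 
  P=W(q,[[-.09-.05-.0,ly,.092],[-.09-.036,ly,.092]]); print(ly,proj(t,P)/.64,(proj(s,P)-[105,165])*5)
E
python3 -c "
import sys;sys.path.insert(0,'.')
from h import *
b=load('t0')['image'][:,:,::-1];a=load('s0')['image'][:,:,::-1]
X=cv2.resize(b[200:240,325:365],(400,400),interpolation=cv2.INTER_CUBIC);Y=cv2.resize(a[165:195,158:188],(400,400),interpolation=cv2.INTER_CUBIC)
cv2.imwrite('pics/k.png',np.hstack([X,Y]))"
```

```text
t [ 0.66367348 -0.09893283 -0.12873473] 0.5054863932401616 [-0.5 -0.5  0.5 -0.2  0.3  0.4 -0.3  0.4]
s [ 0.66803426 -0.09941484 -0.13441256] 1.4207356407611087 [ 0.8 -0.3 -1.4  0.7 -0.6 -0.7  1.4 -0.5]
ts [ 0.66592405 -0.09929116 -0.1316881 ] 1.6101150601003695 [-0.2 -1.6  0.7 -1.   0.3 -0.5 -0.2 -0.8  0.7 -1.5 -1.2 -0.2 -0.7 -1.3
  1.2 -1.4]
button [ 0.66717318 -0.0395293   0.12744504]
0.12 [ 0.66795545 -0.04065986  0.12      ] [ 0.66275235 -0.03913208  0.12      ]
0.125 [ 0.66739625 -0.04018017  0.125     ] [ 0.6657713  -0.03912139  0.125     ]
0.13 [ 0.66683704 -0.03970047  0.13      ] [ 0.66879025 -0.0391107   0.13      ]
knob [ 0.52539908 -0.11257736  0.07174818]
local button [-0.00660889  0.05940843] knob [-0.13756367 -0.03162319]
-0.02 [[529.84158613 352.75188944]
 [531.02243851 343.4385375 ]] [[357.55640537  33.78034725]
 [356.27521324  58.9222951 ]]
-0.01 [[523.17045405 351.84334411]
 [524.35529448 342.53302557]] [[379.95493471  32.52413708]
 [378.8838797   57.63961449]]
0 [[516.50283028 350.93527658]
 [517.6916544  341.62798953]] [[402.3274819   31.2693841 ]
 [401.46607525  56.35843567]]
```

View pics/k.png

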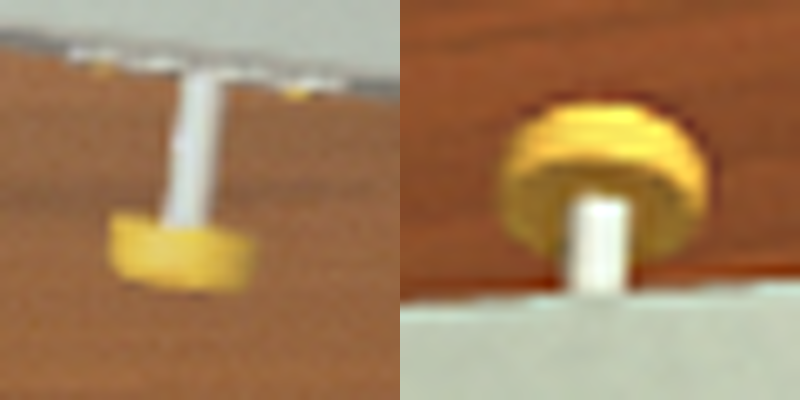

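```bash
python3 - <<'E'
from h import *
s,t=load('s0'),load('t0')
P=lambda x,y:(325+x/10-.5,200+y/10-.5)
S=lambda x,y:(158+(x-400)*30/400-.5,165+y*30/400-.5)
f=atz(t,*P(181,291),.08); r=atz(t,*P(184,222),.08); print('front,rear',f,r)
r1=atz(t,*P(203,75),.078);r2=atz(t,*P(186,222),.078);print('rod',r1,r2,'yaw',np.arctan2((r1-r2)[1],(r1-r2)[0]))
for z in (.075,.08,.092): print(z,'scene disc top rear/front', atz(s,*S(605,135),z))
print('scene rod base',atz(s,*S(600,200),.08), 'disc centre rear', atz(s,*S(602,207),.075))
d=(r1-r2)/np.linalg.norm(r1-r2)
E
```

```text
front,rear [ 0.51768828 -0.11066064  0.08      ] [ 0.53390577 -0.11146663  0.08      ]
rod [ 0.56859406 -0.11646772  0.078     ] [ 0.53389294 -0.11224404  0.078     ] yaw -0.1211201779798251
0.075 scene disc top rear/front [ 0.5177574  -0.11120712  0.075     ]
0.08 scene disc top rear/front [ 0.52162163 -0.11068005  0.08      ]
0.092 scene disc top rear/front [ 0.53089577 -0.10941509  0.092     ]
scene rod base [ 0.53512978 -0.11268455  0.08      ] disc centre rear [ 0.53290058 -0.11301918  0.075     ]
```

Knob front face is at about (0.5185, -0.1105), the rod gap centre at (0.551, -0.1145), yaw about -0.128 and the button at (0.667, -0.0395, 0.127), all matching the given sizes. Next: turn the tool x axis along the rod and travel.

>>> drive_tool([
  {"linear": [2.8,2.8,0],"twist": [0,0,-0.11],"hand": 0.4},
  {"linear": [5.6,5.6,0],"twist": [0,0,-0.22],"hand": 0.4},
  {"linear": [8.4,8.4,0],"twist": [0,0,-0.33],"hand": 0.4},
  {"linear": [11.2,11.2,0],"twist": [0,0,-0.33],"hand": 0.4},
  {"linear": [14,14,0],"twist": [0,0,-0.33],"hand": 0.4},
], squeeze=5)

```text
t: 0.52
position: [0.3622, 0.4161, 0.4042]
ee_rot: [0.998, -0.063, -0.0, 0.0]
force: [0.8, -0.1, 0.6]
gripper_width: 0.0598
finger_force: 0.0
```

```bash
cat >> h.py <<'E'
from scipy.spatial.transform import Rotation as Ro
D=np.array([np.cos(-.128),np.sin(-.128),0])
def need(p,lag=None):
    s=bot.get_state(); R=Ro.from_quat(s['ee_rot'])
    T=Ro.from_matrix(np.c_[D,np.cross([0,0,-1],D),[0,0,-1]])
    print('t',s['t'],'pos',s['position'].round(4),'lin cm',(R.inv().apply(np.array(p)-s['position'])*100).round(2),'twist',(R.inv()*T).as_rotvec().round(3),'F',s['force'].round(1),'w',round(s['gripper_width'],4),'q',s['joint_pos'].round(2))
E
python3 -c "
from h import *
need([.5513,-.1145,.404])"
```

```text
t 0.5167 pos [0.3622 0.4161 0.4042] lin cm [2.547e+01 5.025e+01 5.000e-02] twist [0.001 0.    0.001] F [ 0.8 -0.1  0.6] w 0.0598 q [ 1.21  0.16 -0.26 -0.   -1.15  0.23]
```

>>> drive_tool([
  {"linear": [1.7,3.3,0],"twist": [0,0,0],"hand": 0.4},
  {"linear": [3.4,6.7,0],"twist": [0,0,0],"hand": 0.4},
  {"linear": [5.1,10,0],"twist": [0,0,0],"hand": 0.4},
  {"linear": [6.8,13.4,0],"twist": [0,0,0],"hand": 0.4},
  {"linear": [8.5,16.7,0],"twist": [0,0,0],"hand": 0.4},
])

```text
t: 0.93
position: [0.425, 0.2395, 0.4046]
ee_rot: [0.998, -0.064, -0.0, -0.0]
force: [1.3, 0.3, -0.3]
gripper_width: 0.0356
finger_force: 0.0
```

>>> drive_tool([
  {"linear": [1.7,3.3,0],"twist": [0,0,0],"hand": 0.4},
  {"linear": [3.4,6.7,0],"twist": [0,0,0],"hand": 0.4},
  {"linear": [5.1,10,0],"twist": [0,0,0],"hand": 0.4},
  {"linear": [6.8,13.4,0],"twist": [0,0,0],"hand": 0.4},
  {"linear": [8.5,16.7,0],"twist": [0,0,0],"hand": 0.4},
])

```text
t: 1.35
position: [0.488, 0.0631, 0.4047]
ee_rot: [0.998, -0.064, -0.0, -0.0]
force: [0.3, 1.5, -0.0]
gripper_width: 0.0351
finger_force: 0.0
```

>>> drive_tool([
  {"linear": [1.7,3.3,0],"twist": [0,0,0],"hand": 0.4},
  {"linear": [3.4,6.7,0],"twist": [0,0,0],"hand": 0.4},
  {"linear": [5.1,10,0],"twist": [0,0,0],"hand": 0.4},
  {"linear": [6.8,13.4,0],"twist": [0,0,0],"hand": 0.4},
  {"linear": [8,16,0],"twist": [0,0,0],"hand": 0.4},
])

```text
t: 1.77
position: [0.5475, -0.1063, 0.4043]
ee_rot: [0.998, -0.064, -0.0, 0.0]
force: [1.1, 0.3, 0.4]
gripper_width: 0.035
finger_force: 0.0
```

```bash
python3 -c "
from h import *
need([.5513,-.1145,.24])"
```

```text
t 1.7667 pos [ 0.5475 -0.1063  0.4043] lin cm [ 0.49  0.76 16.43] twist [ 0.     0.001 -0.001] F [1.1 0.3 0.4] w 0.035 q [ 0.16  0.17 -0.25  0.   -1.15  1.28]
```

>>> drive_tool([
  {"linear": [0,0,3],"twist": [0,0,0],"hand": 0.4},
  {"linear": [0,0,6],"twist": [0,0,0],"hand": 0.4},
  {"linear": [0,0,8],"twist": [0,0,0],"hand": 0.4},
  {"linear": [0,0,8],"twist": [0,0,0],"hand": 0.4},
  {"linear": [0,0,8],"twist": [0,0,0],"hand": 0.4},
])

```text
t: 2.18
position: [0.5469, -0.104, 0.324]
ee_rot: [0.998, -0.064, -0.001, 0.0]
force: [0.8, -1.0, 0.6]
gripper_width: 0.0347
finger_force: 0.0
```

```bash
python3 -c "
from h import *
need([.5513,-.1145,.24])"
```

```text
t 2.1833 pos [ 0.5469 -0.104   0.324 ] lin cm [0.59 0.98 8.4 ] twist [0.001 0.003 0.   ] F [ 0.8 -1.   0.6] w 0.0347 q [ 0.16  0.23 -0.36  0.   -0.98  1.28]
```

>>> drive_tool([
  {"linear": [0.6,1.0,2],"twist": [0,0,0],"hand": 0.4},
  {"linear": [0.6,1.0,4],"twist": [0,0,0],"hand": 0.4},
  {"linear": [0.6,1.0,4],"twist": [0,0,0],"hand": 0.4},
  {"linear": [0.6,1.0,4],"twist": [0,0,0],"hand": 0.4},
])

```text
t: 2.52
position: [0.5521, -0.1144, 0.2857]
ee_rot: [0.998, -0.064, 0.0, 0.0]
force: [0.7, -0.5, 0.6]
gripper_width: 0.0354
finger_force: 0.0
```

```bash
python3 -c "
from h import *
need([.5513,-.1145,.24])
a=snap('scene','s1')
cv2.imwrite('pics/s1c.png',cv2.resize(a['image'][110:260,90:290,::-1],(800,600),interpolation=cv2.INTER_CUBIC))"
```

```text
t 2.5167 pos [ 0.5521 -0.1144  0.2857] lin cm [-0.07  0.02  4.57] twist [ 0.    -0.     0.001] F [ 0.7 -0.5  0.6] w 0.0354 q [ 0.14  0.28 -0.39  0.   -0.89  1.3 ]
```

View pics/s1c.png

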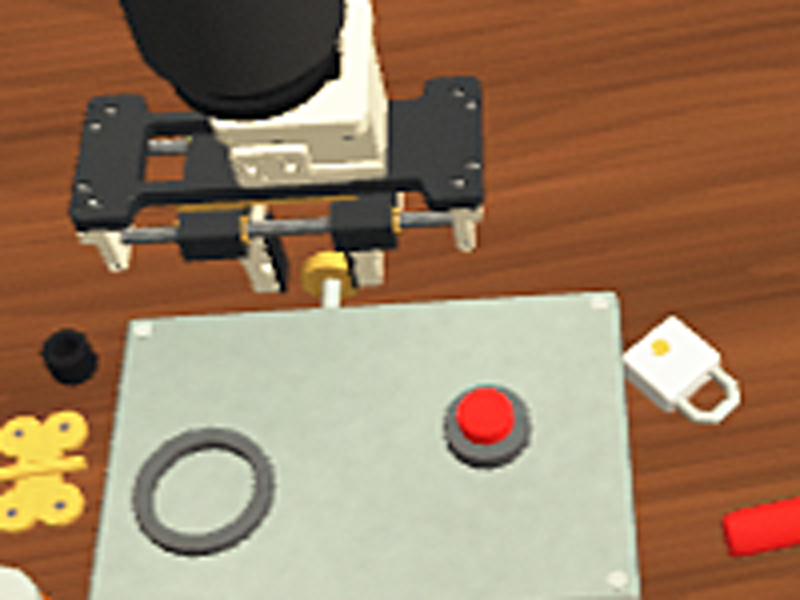

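```bash
python3 -c "
from h import *
a=load('s1')
p=np.array([.5521,-.1144,.108]);L=np.array([-D[1],D[0],0])
for q in (p,p+.0175*L,p-.0175*L,p+.0095*D+.0175*L,p+.0095*D-.0175*L,[.5513,-.1145,.08],[.5335,-.1125,.08]): print(((proj(a,q)-[90,110])*4).round(0))"
```

```text
[[321. 273.]]
[[353. 271.]]
[[288. 275.]]
[[352. 286.]]
[[287. 290.]]
[[329. 302.]]
[[330. 276.]]
```

Fingers straddle the knob (tips at (287,290) and (352,286) as predicted, rod at x≈332, within 2 mm). Descending.

>>> drive_tool([
  {"linear": [-0.1,-0.1,1.5],"twist": [0,0,0],"hand": 0.4},
  {"linear": [-0.1,-0.1,3],"twist": [0,0,0],"hand": 0.4},
  {"linear": [-0.1,-0.1,4.4],"twist": [0,0,0],"hand": 0.4},
  {"linear": [-0.1,-0.1,4.4],"twist": [0,0,0],"hand": 0.3},
  {"linear": [-0.1,-0.1,4.4],"twist": [0,0,0],"hand": 0.19},
])

```text
t: 2.98
position: [0.5514, -0.1132, 0.242]
ee_rot: [0.998, -0.063, 0.0, 0.0]
force: [0.0, 0.1, 1.1]
gripper_width: 0.0269
finger_force: 0.0
```

>>> drive_tool([
  {"linear": [0,0,0],"twist": [0,0,0],"hand": 0.19},
  {"linear": [0,0,0],"twist": [0,0,0],"hand": 0.19},
  {"linear": [-0.2,0,0],"twist": [0,0,0],"hand": 0.19},
  {"linear": [-0.4,0,0],"twist": [0,0,0],"hand": 0.19},
  {"linear": [-0.4,0,0],"twist": [0,0,0],"hand": 0.19},
])

```text
t: 3.4
position: [0.5465, -0.1129, 0.2411]
ee_rot: [0.998, -0.064, 0.0, -0.0]
force: [-1.1, 0.3, 0.2]
gripper_width: 0.0166
finger_force: 0.0
```

>>> drive_tool([
  {"linear": [-0.1,0,0],"twist": [0,0,0],"hand": 0.19},
  {"linear": [-0.2,0,0],"twist": [0,0,0],"hand": 0.19},
  {"linear": [-0.3,0,0],"twist": [0,0,0],"hand": 0.19},
  {"linear": [-0.4,0,0],"twist": [0,0,0],"hand": 0.19},
  {"linear": [-0.4,0,0],"twist": [0,0,0],"hand": 0.19},
])

```text
t: 3.82
position: [0.5441, -0.1125, 0.241]
ee_rot: [0.998, -0.064, 0.002, 0.0]
force: [6.4, -3.7, -4.1]
gripper_width: 0.0166
finger_force: 3.1
```

>>> drive_tool([
  {"linear": [-0.1,0,0],"twist": [0,0,0],"hand": 0.19},
  {"linear": [-0.2,0,0],"twist": [0,0,0],"hand": 0.19},
  {"linear": [-0.2,0,0],"twist": [0,0,0],"hand": 0.19},
])

```text
t: 4.07
position: [0.5431, -0.1123, 0.2411]
ee_rot: [0.998, -0.063, 0.003, 0.0]
force: [9.5, -4.8, -7.5]
gripper_width: 0.0164
finger_force: 5.2
```

```bash
python3 -c "
from h import *
need([.5513,-.1145,.24]); print(bot.get_state()['wrist_torque'])
a=snap('scene','s2');b=snap('top','t2')
A=cv2.resize(a['image'][140:200,130:190,::-1],(400,400),interpolation=cv2.INTER_CUBIC)
B=cv2.resize(b['image'][190:240,320:370,::-1],(400,400),interpolation=cv2.INTER_CUBIC)
cv2.imwrite('pics/s2c.png',np.hstack([A,B]))"
```

```text
t 4.0667 pos [ 0.5431 -0.1123  0.2411] lin cm [0.84 0.12 0.12] twist [-0.    -0.006  0.001] F [ 9.5 -4.8 -7.5] w 0.0164 q [ 0.15  0.32 -0.46  0.   -0.78  1.29]
[-1.91214954 -3.65377887  0.03217186]
```

View pics/s2c.png

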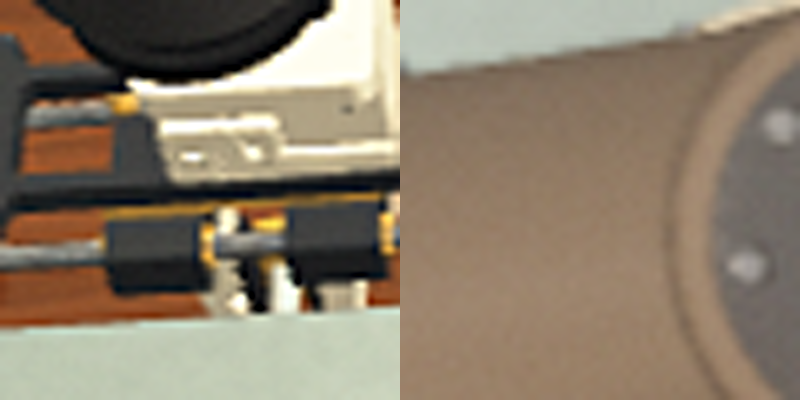

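The picture shows the rod (x≈285) centred between the fingers, which bear on the disc's rear. Continuing the pull gently.

>>> drive_tool([
  {"linear": [-0.1,0,0],"twist": [0,0,0],"hand": 0.19},
  {"linear": [-0.1,0,0],"twist": [0,0,0],"hand": 0.19},
])

```text
t: 4.33
position: [0.5424, -0.1122, 0.2412]
ee_rot: [0.998, -0.063, 0.003, 0.0]
force: [10.2, -5.4, -8.1]
gripper_width: 0.0166
finger_force: 5.5
```

>>> drive_tool([
  {"linear": [-0.1,0,0],"twist": [0,0,0],"hand": 0.19},
  {"linear": [-0.1,0,0],"twist": [0,0,0],"hand": 0.19},
])

```text
t: 4.5
position: [0.5418, -0.1121, 0.2413]
ee_rot: [0.998, -0.063, 0.004, 0.0]
force: [12.4, -6.2, -9.6]
gripper_width: 0.0167
finger_force: 6.6
```

>>> drive_tool([
  {"linear": [-0.1,0,0],"twist": [0,0,0],"hand": 0.19},
  {"linear": [-0.1,0,0],"twist": [0,0,0],"hand": 0.19},
])

```text
t: 4.67
position: [0.5413, -0.112, 0.2414]
ee_rot: [0.998, -0.063, 0.004, 0.0]
force: [14.6, -8.0, -11.6]
gripper_width: 0.0167
finger_force: 7.9
```

>>> drive_tool([
  {"linear": [-0.1,0,0],"twist": [0,0,0],"hand": 0.19},
  {"linear": [-0.1,0,0],"twist": [0,0,0],"hand": 0.19},
])

```text
t: 4.83
position: [0.5399, -0.1118, 0.2414]
ee_rot: [0.998, -0.063, 0.004, 0.0]
force: [11.3, -5.4, -7.5]
gripper_width: 0.0162
finger_force: 5.7
```

```bash
python3 -c "
from h import *
need([.5513,-.1145,.24]); print(bot.get_state()['wrist_torque'])
a=snap('scene','s3')
cv2.imwrite('pics/s3c.png',cv2.resize(a['image'][130:220,110:230,::-1],(800,600),interpolation=cv2.INTER_CUBIC))"
```

```text
t 4.8333 pos [ 0.5399 -0.1118  0.2414] lin cm [1.16 0.12 0.15] twist [-0.    -0.007  0.001] F [11.3 -5.4 -7.5] w 0.0162 q [ 0.15  0.32 -0.47  0.   -0.77  1.29]
[-1.99573098e+00 -3.98094084e+00  2.89676526e-03]
```

The force peaked and is dropping as the knob moves, so it is coming over the click.

>>> drive_tool([
  {"linear": [-0.1,0,0],"twist": [0,0,0],"hand": 0.19},
  {"linear": [-0.2,0,0],"twist": [0,0,0],"hand": 0.19},
  {"linear": [-0.3,0,0],"twist": [0,0,0],"hand": 0.19},
  {"linear": [-0.4,0,0],"twist": [0,0,0],"hand": 0.19},
])

```text
t: 5.22
position: [0.5331, -0.111, 0.2408]
ee_rot: [0.998, -0.064, 0.0, -0.0]
force: [1.3, 0.2, 0.6]
gripper_width: 0.0168
finger_force: 0.8
```

>>> drive_tool([
  {"linear": [-0.2,0,0],"twist": [0,0,0],"hand": 0.19},
  {"linear": [-0.4,0,0],"twist": [0,0,0],"hand": 0.19},
  {"linear": [-0.6,0,0],"twist": [0,0,0],"hand": 0.19},
  {"linear": [-0.6,0,0],"twist": [0,0,0],"hand": 0.19},
])

```text
t: 5.55
position: [0.5265, -0.1103, 0.2407]
ee_rot: [0.998, -0.064, -0.0, -0.0]
force: [1.2, -0.1, -0.3]
gripper_width: 0.0167
finger_force: 0.4
```

>>> drive_tool([
  {"linear": [-0.2,0,0],"twist": [0,0,0],"hand": 0.19},
  {"linear": [-0.4,0,0],"twist": [0,0,0],"hand": 0.19},
  {"linear": [-0.6,0,0],"twist": [0,0,0],"hand": 0.19},
  {"linear": [-0.7,0,0],"twist": [0,0,0],"hand": 0.19},
  {"linear": [-0.7,0,0],"twist": [0,0,0],"hand": 0.19},
])

```text
t: 5.97
position: [0.5199, -0.1094, 0.2407]
ee_rot: [0.998, -0.064, 0.0, -0.0]
force: [1.7, 0.7, -0.5]
gripper_width: 0.0167
finger_force: 0.8
```

>>> drive_tool([
  {"linear": [-0.1,0,0],"twist": [0,0,0],"hand": 0.19},
  {"linear": [-0.2,0,0],"twist": [0,0,0],"hand": 0.19},
  {"linear": [-0.2,0,0],"twist": [0,0,0],"hand": 0.19},
])

```text
t: 6.22
position: [0.5188, -0.1092, 0.2408]
ee_rot: [0.998, -0.064, 0.001, 0.0]
force: [5.1, -2.1, -2.4]
gripper_width: 0.0162
finger_force: 2.8
```

>>> drive_tool([
  {"linear": [-0.1,0,0],"twist": [0,0,0],"hand": 0.19},
  {"linear": [-0.2,0,0],"twist": [0,0,0],"hand": 0.19},
  {"linear": [-0.2,0,0],"twist": [0,0,0],"hand": 0.19},
])

```text
t: 6.47
position: [0.5177, -0.1091, 0.2409]
ee_rot: [0.998, -0.064, 0.002, 0.0]
force: [10.0, -3.6, -6.8]
gripper_width: 0.0164
finger_force: 4.9
```

>>> drive_tool([
  {"linear": [-0.1,0,0],"twist": [0,0,0],"hand": 0.19},
  {"linear": [-0.2,0,0],"twist": [0,0,0],"hand": 0.19},
  {"linear": [-0.2,0,0],"twist": [0,0,0],"hand": 0.19},
])

```text
t: 6.72
position: [0.5162, -0.1089, 0.241]
ee_rot: [0.998, -0.063, 0.003, 0.0]
force: [10.2, -5.8, -7.6]
gripper_width: 0.017
finger_force: 5.5
```

>>> drive_tool([
  {"linear": [-0.1,0,0],"twist": [0,0,0],"hand": 0.19},
  {"linear": [-0.1,0,0],"twist": [0,0,0],"hand": 0.19},
])

```text
t: 6.88
position: [0.5155, -0.1088, 0.2411]
ee_rot: [0.998, -0.063, 0.003, 0.0]
force: [12.5, -6.5, -8.9]
gripper_width: 0.0163
finger_force: 6.6
```

>>> drive_tool([
  {"linear": [-0.1,0,0],"twist": [0,0,0],"hand": 0.19},
  {"linear": [-0.1,0,0],"twist": [0,0,0],"hand": 0.19},
])

```text
t: 7.05
position: [0.5142, -0.1086, 0.241]
ee_rot: [0.998, -0.064, 0.002, 0.0]
force: [8.4, -3.9, -5.1]
gripper_width: 0.0165
finger_force: 4.7
```

>>> drive_tool([
  {"linear": [-0.1,0,0],"twist": [0,0,0],"hand": 0.19},
  {"linear": [-0.1,0,0],"twist": [0,0,0],"hand": 0.19},
])

```text
t: 7.22
position: [0.5116, -0.1084, 0.2406]
ee_rot: [0.998, -0.064, 0.0, 0.0]
force: [0.9, 0.9, 1.1]
gripper_width: 0.0166
finger_force: 0.6
```

>>> drive_tool([
  {"linear": [-0.1,0,0],"twist": [0,0,0],"hand": 0.19},
  {"linear": [-0.2,0,0],"twist": [0,0,0],"hand": 0.19},
  {"linear": [-0.2,0,0],"twist": [0,0,0],"hand": 0.19},
])

```text
t: 7.47
position: [0.5105, -0.1081, 0.2409]
ee_rot: [0.998, -0.064, 0.002, 0.0]
force: [10.2, -4.2, -7.5]
gripper_width: 0.0168
finger_force: 4.9
```

>>> drive_tool([
  {"linear": [-0.1,0,0],"twist": [0,0,0],"hand": 0.19},
  {"linear": [-0.1,0,0],"twist": [0,0,0],"hand": 0.19},
])

```text
t: 7.63
position: [0.5102, -0.108, 0.241]
ee_rot: [0.998, -0.063, 0.003, 0.0]
force: [12.3, -4.9, -9.6]
gripper_width: 0.0168
finger_force: 6.5
```

Now at the stop, 34 mm travel. Back off, rise and go above the button.

>>> drive_tool([
  {"linear": [0.5,0,0],"twist": [0,0,0],"hand": 0.25},
  {"linear": [1.1,0,0],"twist": [0,0,0],"hand": 0.3},
  {"linear": [1.1,0,0],"twist": [0,0,0],"hand": 0.3},
  {"linear": [1.1,0,-3],"twist": [0,0,0],"hand": 0.3},
  {"linear": [1.1,0,-6],"twist": [0,0,0],"hand": 0.3},
])

```text
t: 8.05
position: [0.5179, -0.1094, 0.2994]
ee_rot: [0.998, -0.064, -0.003, 0.0]
force: [1.2, 0.2, -0.8]
gripper_width: 0.0264
finger_force: 0.0
```

>>> drive_tool([
  {"linear": [0,0,-3],"twist": [0,0,0],"hand": 0},
  {"linear": [0,0,-6],"twist": [0,0,0],"hand": 0},
  {"linear": [3,-2,-6],"twist": [0,0,0],"hand": 0},
  {"linear": [6,-4,-6],"twist": [0,0,0],"hand": 0},
  {"linear": [9,-6,-6],"twist": [0,0,0],"hand": 0},
])

```text
t: 8.47
position: [0.6163, -0.0609, 0.3618]
ee_rot: [0.998, -0.064, 0.0, -0.0]
force: [0.5, -0.5, -0.2]
gripper_width: 0.0017
finger_force: 0.0
```

>>> drive_tool([
  {"linear": [2,-1,0],"twist": [0,0,0],"hand": 0},
  {"linear": [4,-2.5,0],"twist": [0,0,0],"hand": 0},
  {"linear": [4,-2.5,0],"twist": [0,0,0],"hand": 0},
  {"linear": [4,-2.5,0],"twist": [0,0,0],"hand": 0},
])

```text
t: 8.8
position: [0.6592, -0.041, 0.3592]
ee_rot: [0.998, -0.064, -0.001, 0.0]
force: [-0.3, -0.9, 0.2]
gripper_width: 0.0005
finger_force: 0.0
```

```bash
python3 -c "
from h import *
need([.667,-.0395,.3055])
a=snap('scene','s4')
cv2.imwrite('pics/s4c.png',cv2.resize(a['image'][110:260,90:290,::-1],(800,600),interpolation=cv2.INTER_CUBIC))
b=bot.get_image('top')"
```

```text
t 8.8 pos [ 0.6592 -0.041   0.3592] lin cm [ 0.77 -0.25  5.37] twist [0.001 0.003 0.001] F [-0.3 -0.9  0.2] w 0.0005 q [ 0.23  0.37 -0.08 -0.   -1.12  1.21]
```

View pics/s4c.png

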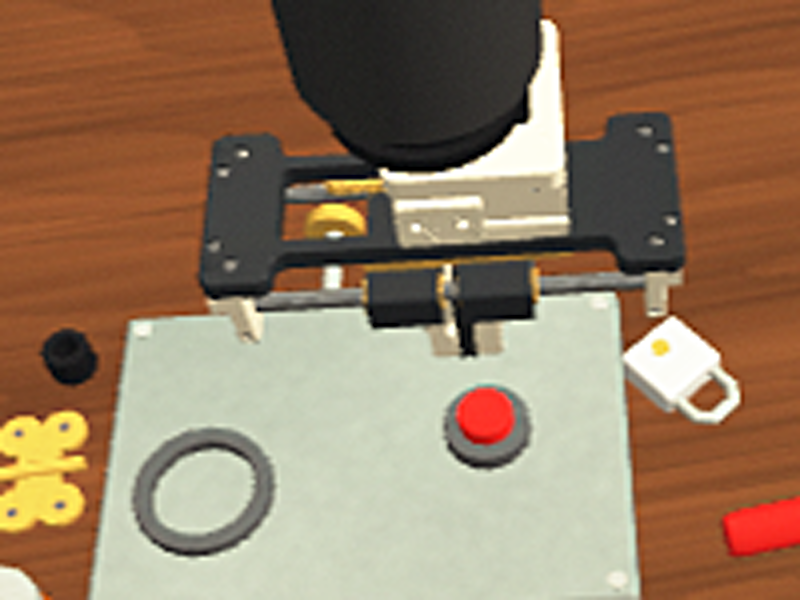

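The knob stands out (disc at (335,222)) and the shut fingertips at (470,350) are just short of the button at (485,415). Lowering onto it.

>>> drive_tool([
  {"linear": [0.8,-0.2,2],"twist": [0,0,0],"hand": 0},
  {"linear": [0.8,-0.2,4],"twist": [0,0,0],"hand": 0},
  {"linear": [0.8,-0.2,4.8],"twist": [0,0,0],"hand": 0},
  {"linear": [0.8,-0.2,4.8],"twist": [0,0,0],"hand": 0},
])

```text
t: 9.23
position: [0.6657, -0.0411, 0.3109]
ee_rot: [0.998, -0.064, -0.002, 0.0]
force: [-0.4, 0.6, 0.3]
gripper_width: 0.0006
finger_force: 0.0
```

>>> drive_tool([
  {"linear": [0,0,0.2],"twist": [0,0,0],"hand": 0},
  {"linear": [0,0,0.4],"twist": [0,0,0],"hand": 0},
  {"linear": [0,0,0.5],"twist": [0,0,0],"hand": 0},
  {"linear": [0,0,0.5],"twist": [0,0,0],"hand": 0},
])

```text
t: 9.57
position: [0.6672, -0.0408, 0.3087]
ee_rot: [0.998, -0.064, 0.001, 0.0]
force: [-0.3, -0.6, 1.6]
gripper_width: 0.0007
finger_force: 1.2
```

>>> drive_tool([
  {"linear": [0,0,0.2],"twist": [0,0,0],"hand": 0},
  {"linear": [0,0,0.4],"twist": [0,0,0],"hand": 0},
  {"linear": [0,0,0.4],"twist": [0,0,0],"hand": 0},
])

```text
t: 9.82
position: [0.6673, -0.0407, 0.3045]
ee_rot: [0.998, -0.064, 0.001, 0.0]
force: [-0.6, -1.4, 5.7]
gripper_width: 0.0006
finger_force: 2.4
```

>>> drive_tool([
  {"linear": [0,0,0.1],"twist": [0,0,0],"hand": 0},
  {"linear": [0,0,0.2],"twist": [0,0,0],"hand": 0},
  {"linear": [0,0,0.2],"twist": [0,0,0],"hand": 0},
])

```text
t: 10.07
position: [0.6672, -0.0407, 0.3042]
ee_rot: [0.998, -0.063, 0.001, 0.0]
force: [-5.1, -0.2, 15.0]
gripper_width: 0.0004
finger_force: 8.0
```

>>> drive_tool([
  {"linear": [0,0,0.1],"twist": [0,0,0],"hand": 0},
  {"linear": [0,0,0.2],"twist": [0,0,0],"hand": 0},
  {"linear": [0,0,0.2],"twist": [0,0,0],"hand": 0},
])

```text
t: 10.32
position: [0.6671, -0.0407, 0.304]
ee_rot: [0.998, -0.063, 0.002, 0.0]
force: [-10.6, 0.8, 25.3]
gripper_width: 0.0006
finger_force: 13.2
```

```bash
python3 -c "
from h import *
a=snap('scene','s5');b=load('s4')
f=lambda d:cv2.resize(d['image'][195:240,190:235,::-1],(400,400),interpolation=cv2.INTER_CUBIC)
cv2.imwrite('pics/s5c.png',np.hstack([f(b),f(a)]))
t,s=load('t0'),load('s0')
print(tri(t,pA(248,274),s,pB(534,258)))
for z in (.116,.12,.124,.128,.132): print(z,((proj(a,[.667,-.04,z])-[190,195])*400/45).round(), ((proj(s,[.667,-.04,z])-[105,165])*5).round(), ((proj(t,[.667,-.04,z])-[270,115])*5.6).round())"
```

```text
[ 0.66774378 -0.04035127  0.11450288]
0.116 [[191. 182.]] [[532. 252.]] [[245. 273.]]
0.12 [[189. 173.]] [[531. 247.]] [[246. 272.]]
0.124 [[188. 164.]] [[530. 242.]] [[247. 271.]]
0.128 [[186. 155.]] [[530. 237.]] [[248. 270.]]
0.132 [[184. 146.]] [[529. 232.]] [[249. 269.]]
```

View pics/s5c.png

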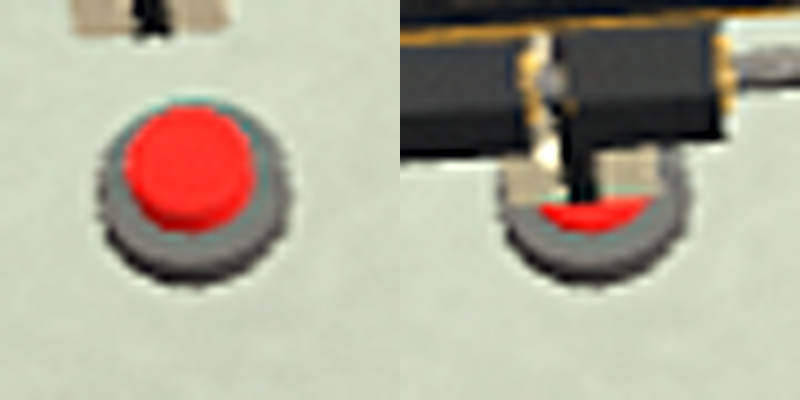

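The collar sits below the button, and the button's red side wall is now gone. I'll lift slowly to check the travel from the force.

>>> drive_tool([
  {"linear": [0,0,-0.5],"twist": [0,0,0],"hand": 0},
  {"linear": [0,0,-0.9],"twist": [0,0,0],"hand": 0},
  {"linear": [0,0,-0.9],"twist": [0,0,0],"hand": 0},
  {"linear": [0,0,-0.9],"twist": [0,0,0],"hand": 0},
])

```text
t: 10.7
position: [0.6674, -0.0406, 0.3088]
ee_rot: [0.998, -0.064, 0.001, -0.0]
force: [1.0, -1.5, 2.1]
gripper_width: 0.0006
finger_force: 1.2
```

>>> drive_tool([
  {"linear": [0,0,-0.1],"twist": [0,0,0],"hand": 0},
  {"linear": [0,0,-0.1],"twist": [0,0,0],"hand": 0},
])

```text
t: 10.87
position: [0.6674, -0.0405, 0.3094]
ee_rot: [0.998, -0.064, 0.0, -0.0]
force: [1.5, -0.1, 2.1]
gripper_width: 0.0006
finger_force: 1.0
```

>>> drive_tool([
  {"linear": [0,0,-0.1],"twist": [0,0,0],"hand": 0},
  {"linear": [0,0,-0.1],"twist": [0,0,0],"hand": 0},
])

```text
t: 11.03
position: [0.6672, -0.0405, 0.3104]
ee_rot: [0.998, -0.064, -0.0, -0.0]
force: [1.0, 0.4, 1.2]
gripper_width: 0.0002
finger_force: 0.7
```

Contact persists at 0.3104 against 0.304 at the bottom, so the full 6 mm was pressed. Now go in front of the knob.

>>> drive_tool([
  {"linear": [0,0,-2.5],"twist": [0,0,0],"hand": 0},
  {"linear": [0,0,-5],"twist": [0,0,0],"hand": 0},
  {"linear": [-3,1.4,-5],"twist": [0,0,0],"hand": 0},
  {"linear": [-6.5,3,-5],"twist": [0,0,0],"hand": 0},
  {"linear": [-10,4.5,-5],"twist": [0,0,0],"hand": 0},
])

```text
t: 11.45
position: [0.5607, -0.0726, 0.3596]
ee_rot: [0.998, -0.064, -0.001, -0.0]
force: [0.2, -0.7, 0.1]
gripper_width: 0.0004
finger_force: 0.0
```

>>> drive_tool([
  {"linear": [-3.5,1.5,0],"twist": [0,0,0],"hand": 0},
  {"linear": [-7,3,0],"twist": [0,0,0],"hand": 0},
  {"linear": [-9.4,4.3,0],"twist": [0,0,0],"hand": 0},
  {"linear": [-9.4,4.3,0],"twist": [0,0,0],"hand": 0},
  {"linear": [-9.4,4.3,0],"twist": [0,0,0],"hand": 0},
])

```text
t: 11.87
position: [0.4619, -0.1035, 0.3609]
ee_rot: [0.998, -0.064, 0.0, -0.0]
force: [1.3, -0.0, 0.4]
gripper_width: 0.0008
finger_force: 0.0
```

```bash
python3 -c "
from h import *
need([.463,-.103,.238])
b=snap('top','t6');a=snap('scene','s6')
f=lambda d,u,v,w:cv2.resize(d['image'][v:v+w,u:u+w,::-1],(400,400),interpolation=cv2.INTER_CUBIC)
cv2.imwrite('pics/s6c.png',np.hstack([f(a,110,130,70),f(b,310,190,60)]))
for z in (.08,.092):print(((proj(a,[.4872,-.1065,z])-[110,130])*400/70).round(),((proj(b,[.4872,-.1065,z])-[310,190])*400/60).round())"
```

```text
t 11.8667 pos [ 0.4619 -0.1035  0.3609] lin cm [ 0.1  -0.06 12.29] twist [-0.001 -0.    -0.   ] F [ 1.3 -0.   0.4] w 0.0008 q [ 0.2   0.06 -0.48 -0.   -1.03  1.25]
[[362. 187.]] [[206. 344.]]
[[357. 168.]] [[211. 346.]]
```

View pics/s6c.png

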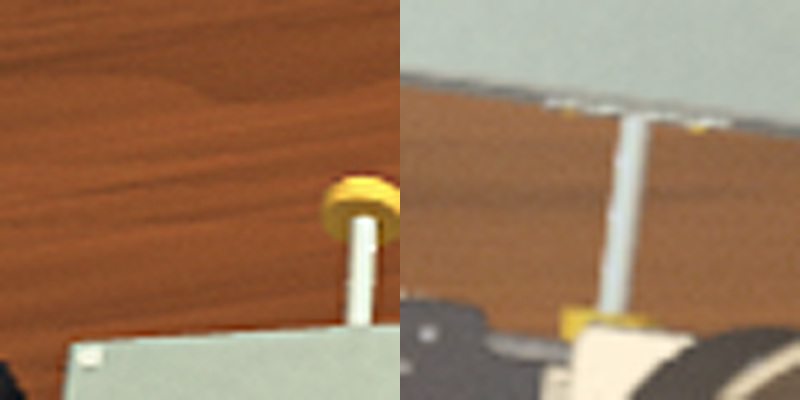

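The knob is still fully out (disc at (362,205)) and where predicted. Descending in front of it.

>>> drive_tool([
  {"linear": [-0.2,0,3.5],"twist": [0,0,0],"hand": 0},
  {"linear": [-0.2,0,7],"twist": [0,0,0],"hand": 0},
  {"linear": [-0.2,0,10.5],"twist": [0,0,0],"hand": 0},
  {"linear": [-0.2,0,12.2],"twist": [0,0,0],"hand": 0},
  {"linear": [-0.2,0,12.2],"twist": [0,0,0],"hand": 0},
])

```text
t: 12.38
position: [0.4606, -0.1028, 0.2344]
ee_rot: [0.998, -0.064, -0.004, 0.001]
force: [-0.5, -0.4, 0.7]
gripper_width: 0.0005
finger_force: 0.0
```

>>> drive_tool([
  {"linear": [0.3,0,0],"twist": [0,0,0],"hand": 0},
  {"linear": [0.6,0,0],"twist": [0,0,0],"hand": 0},
  {"linear": [0.9,0,0],"twist": [0,0,0],"hand": 0},
  {"linear": [1.2,0,0],"twist": [0,0,0],"hand": 0},
  {"linear": [1.2,0,0],"twist": [0,0,0],"hand": 0},
])

```text
t: 12.8
position: [0.4744, -0.1044, 0.2397]
ee_rot: [0.998, -0.064, 0.001, -0.0]
force: [-0.1, 0.2, 0.0]
gripper_width: 0.0002
finger_force: 0.0
```

>>> drive_tool([
  {"linear": [0.1,0,0],"twist": [0,0,0],"hand": 0},
  {"linear": [0.2,0,0],"twist": [0,0,0],"hand": 0},
  {"linear": [0.3,0,0],"twist": [0,0,0],"hand": 0},
  {"linear": [0.4,0,0],"twist": [0,0,0],"hand": 0},
  {"linear": [0.4,0,0],"twist": [0,0,0],"hand": 0},
])

```text
t: 13.22
position: [0.4761, -0.105, 0.2385]
ee_rot: [0.998, -0.064, -0.002, 0.0]
force: [-5.9, 1.8, 5.2]
gripper_width: 0.0004
finger_force: 3.1
```

>>> drive_tool([
  {"linear": [0.1,0,0],"twist": [0,0,0],"hand": 0},
  {"linear": [0.2,0,0],"twist": [0,0,0],"hand": 0},
  {"linear": [0.2,0,0],"twist": [0,0,0],"hand": 0},
])

```text
t: 13.47
position: [0.4772, -0.1053, 0.2382]
ee_rot: [0.998, -0.064, -0.003, 0.0]
force: [-9.6, 3.2, 7.9]
gripper_width: 0.0006
finger_force: 4.8
```

>>> drive_tool([
  {"linear": [0.1,0,0],"twist": [0,0,0],"hand": 0},
  {"linear": [0.1,0,0],"twist": [0,0,0],"hand": 0},
])

```text
t: 13.63
position: [0.4779, -0.1055, 0.2381]
ee_rot: [0.998, -0.064, -0.003, 0.0]
force: [-10.1, 4.3, 6.0]
gripper_width: 0.0008
finger_force: 5.0
```

>>> drive_tool([
  {"linear": [0.1,0,0],"twist": [0,0,0],"hand": 0},
  {"linear": [0.1,0,0],"twist": [0,0,0],"hand": 0},
])

```text
t: 13.8
position: [0.4788, -0.1056, 0.2381]
ee_rot: [0.998, -0.064, -0.003, 0.0]
force: [-9.1, 2.5, 6.0]
gripper_width: 0.0007
finger_force: 4.8
```

>>> drive_tool([
  {"linear": [0.1,0,0],"twist": [0,0,0],"hand": 0},
  {"linear": [0.2,0,0],"twist": [0,0,0],"hand": 0},
  {"linear": [0.2,0,0],"twist": [0,0,0],"hand": 0},
])

```text
t: 14.05
position: [0.481, -0.1059, 0.238]
ee_rot: [0.998, -0.064, -0.003, 0.0]
force: [-6.8, 1.2, 3.0]
gripper_width: 0.0005
finger_force: 3.7
```

>>> drive_tool([
  {"linear": [0.1,0,0],"twist": [0,0,0],"hand": 0},
  {"linear": [0.2,0,0],"twist": [0,0,0],"hand": 0},
  {"linear": [0.2,0,0],"twist": [0,0,0],"hand": 0},
])

```text
t: 14.3
position: [0.485, -0.1061, 0.2385]
ee_rot: [0.998, -0.064, -0.0, 0.0]
force: [-1.7, -0.2, -0.2]
gripper_width: 0.0004
finger_force: 0.8
```

>>> drive_tool([
  {"linear": [0.1,0,0],"twist": [0,0,0],"hand": 0},
  {"linear": [0.2,0,0],"twist": [0,0,0],"hand": 0},
  {"linear": [0.2,0,0],"twist": [0,0,0],"hand": 0},
])

```text
t: 14.55
position: [0.4875, -0.1063, 0.2387]
ee_rot: [0.998, -0.064, 0.0, 0.0]
force: [-1.1, -0.6, -1.1]
gripper_width: 0.0003
finger_force: 0.6
```

>>> drive_tool([
  {"linear": [0.3,0,0],"twist": [0,0,0],"hand": 0},
  {"linear": [0.6,0,0],"twist": [0,0,0],"hand": 0},
  {"linear": [0.9,0,0],"twist": [0,0,0],"hand": 0},
  {"linear": [1.2,0,0],"twist": [0,0,0],"hand": 0},
  {"linear": [1.2,0,0],"twist": [0,0,0],"hand": 0},
])

```text
t: 14.97
position: [0.5, -0.1078, 0.2387]
ee_rot: [0.998, -0.064, 0.0, 0.0]
force: [0.8, -1.0, -0.1]
gripper_width: 0.0006
finger_force: 0.1
```

>>> drive_tool([
  {"linear": [0.1,0,0],"twist": [0,0,0],"hand": 0},
  {"linear": [0.2,0,0],"twist": [0,0,0],"hand": 0},
  {"linear": [0.3,0,0],"twist": [0,0,0],"hand": 0},
  {"linear": [0.3,0,0],"twist": [0,0,0],"hand": 0},
])

```text
t: 15.3
position: [0.5015, -0.108, 0.2386]
ee_rot: [0.998, -0.064, -0.001, -0.0]
force: [-5.1, 1.9, 3.9]
gripper_width: 0.0007
finger_force: 2.7
```

>>> drive_tool([
  {"linear": [0.1,0,0],"twist": [0,0,0],"hand": 0},
  {"linear": [0.2,0,0],"twist": [0,0,0],"hand": 0},
  {"linear": [0.2,0,0],"twist": [0,0,0],"hand": 0},
])

```text
t: 15.55
position: [0.5026, -0.1083, 0.2384]
ee_rot: [0.998, -0.064, -0.002, -0.0]
force: [-8.8, 4.7, 7.3]
gripper_width: 0.0005
finger_force: 4.7
```

>>> drive_tool([
  {"linear": [0.1,0,0],"twist": [0,0,0],"hand": 0},
  {"linear": [0.2,0,0],"twist": [0,0,0],"hand": 0},
  {"linear": [0.2,0,0],"twist": [0,0,0],"hand": 0},
])

```text
t: 15.8
position: [0.5038, -0.1085, 0.2383]
ee_rot: [0.998, -0.064, -0.003, 0.0]
force: [-12.8, 5.2, 9.9]
gripper_width: 0.0005
finger_force: 6.3
```

>>> drive_tool([
  {"linear": [0.1,0,0],"twist": [0,0,0],"hand": 0},
  {"linear": [0.2,0,0],"twist": [0,0,0],"hand": 0},
  {"linear": [0.2,0,0],"twist": [0,0,0],"hand": 0},
])

```text
t: 16.05
position: [0.5056, -0.1088, 0.2382]
ee_rot: [0.998, -0.064, -0.003, 0.0]
force: [-10.1, 3.4, 6.1]
gripper_width: 0.0004
finger_force: 5.2
```

>>> drive_tool([
  {"linear": [0.1,0,0],"twist": [0,0,0],"hand": 0},
  {"linear": [0.1,0,0],"twist": [0,0,0],"hand": 0},
])

```text
t: 16.22
position: [0.5076, -0.109, 0.2382]
ee_rot: [0.998, -0.064, -0.002, 0.0]
force: [-5.6, 0.0, 0.6]
gripper_width: 0.0005
finger_force: 2.5
```

>>> drive_tool([
  {"linear": [0.1,0,0],"twist": [0,0,0],"hand": 0},
  {"linear": [0.2,0,0],"twist": [0,0,0],"hand": 0},
  {"linear": [0.2,0,0],"twist": [0,0,0],"hand": 0},
])

```text
t: 16.47
position: [0.5097, -0.1093, 0.2383]
ee_rot: [0.998, -0.064, -0.002, 0.0]
force: [-8.8, 2.9, 4.0]
gripper_width: 0.0003
finger_force: 4.3
```

>>> drive_tool([
  {"linear": [0.1,0,0],"twist": [0,0,0],"hand": 0},
  {"linear": [0.1,0,0],"twist": [0,0,0],"hand": 0},
])

```text
t: 16.63
position: [0.51, -0.1093, 0.2382]
ee_rot: [0.998, -0.064, -0.003, 0.0]
force: [-11.8, 4.7, 8.5]
gripper_width: 0.0008
finger_force: 6.1
```

>>> drive_tool([
  {"linear": [0.1,0,0],"twist": [0,0,0],"hand": 0},
  {"linear": [0.2,0,0],"twist": [0,0,0],"hand": 0},
  {"linear": [0.2,0,0],"twist": [0,0,0],"hand": 0},
])

```text
t: 16.88
position: [0.5106, -0.1095, 0.2381]
ee_rot: [0.998, -0.064, -0.004, 0.0]
force: [-19.0, 8.1, 14.4]
gripper_width: 0.0005
finger_force: 9.7
```

Axial push is about 19 N, 25 N in total. Hold it.

>>> drive_tool([
  {"linear": [0,0,0],"twist": [0,0,0],"hand": 0},
  {"linear": [0,0,0],"twist": [0,0,0],"hand": 0},
  {"linear": [0,0,0],"twist": [0,0,0],"hand": 0},
  {"linear": [0,0,0],"twist": [0,0,0],"hand": 0},
  {"linear": [0,0,0],"twist": [0,0,0],"hand": 0},
])

```text
t: 17.3
position: [0.5106, -0.1095, 0.2381]
ee_rot: [0.998, -0.064, -0.004, 0.0]
force: [-17.9, 8.2, 14.7]
gripper_width: 0.0006
finger_force: 9.6
```

>>> drive_tool([
  {"linear": [0,0,0],"twist": [0,0,0],"hand": 0},
  {"linear": [0,0,0],"twist": [0,0,0],"hand": 0},
  {"linear": [0,0,0],"twist": [0,0,0],"hand": 0},
  {"linear": [0,0,0],"twist": [0,0,0],"hand": 0},
  {"linear": [0,0,0],"twist": [0,0,0],"hand": 0},
])

```text
t: 17.72
position: [0.5106, -0.1095, 0.2381]
ee_rot: [0.998, -0.064, -0.004, 0.0]
force: [-18.7, 8.8, 15.0]
gripper_width: 0.0007
finger_force: 9.6
```

>>> drive_tool([
  {"linear": [-1,0,0],"twist": [0,0,0],"hand": 0},
  {"linear": [-3,0,0],"twist": [0,0,0],"hand": 0},
  {"linear": [-4,0,-2],"twist": [0,0,0],"hand": 0},
  {"linear": [-4,0,-5],"twist": [0,0,0],"hand": 0},
  {"linear": [-4,0,-8],"twist": [0,0,0],"hand": 0},
])

```text
t: 18.13
position: [0.4741, -0.1045, 0.3196]
ee_rot: [0.998, -0.064, 0.0, 0.0]
force: [1.8, 0.3, -0.3]
gripper_width: 0.0003
finger_force: 0.0
```

>>> drive_tool([
  {"linear": [0,0,-3],"twist": [0,0,0],"hand": 0},
  {"linear": [0,-3,-5],"twist": [0,0,0],"hand": 0},
  {"linear": [0,-6,-5],"twist": [0,0,0],"hand": 0},
  {"linear": [0,-9,-5],"twist": [0,0,0],"hand": 0},
  {"linear": [0,-9,-5],"twist": [0,0,0],"hand": 0},
])

```text
t: 18.55
position: [0.4871, -0.012, 0.37]
ee_rot: [0.998, -0.063, 0.002, -0.001]
force: [0.2, 0.1, 0.3]
gripper_width: 0.0008
finger_force: 0.0
```

```bash
python3 -c "
from h import *
need([.463,-.103,.3])
a=snap('scene','s7');s=load('s0')
m=lambda d:(lambda i:(i[...,0]>150)&(i[...,1]>110)&(i[...,2]<90)&(i[...,0].astype(int)-i[...,2]>90))(d['image'][165:190,155:195])
for d in(s,a):
  y,x=np.nonzero(m(d)); print(len(x),x.mean()+155,y.mean()+165,y.min()+165)
d=cv2.absdiff(a['image'],s['image']).max(2)>45; n,_,st,c=cv2.connectedComponentsWithStats(d.astype('uint8')); print([(*st[i],) for i in range(1,n) if st[i][4]>8])"
```

```text
t 18.55 pos [ 0.4871 -0.012   0.37  ] lin cm [-1.29  9.35  6.97] twist [-0.002 -0.005  0.003] F [0.2 0.1 0.3] w 0.0008 q [ 0.38  0.07 -0.44  0.   -1.05  1.07]
51 172.60784313725492 176.2941176470588 173
53 172.83018867924528 176.20754716981133 173
[(np.int32(148), np.int32(0), np.int32(109), np.int32(127), np.int32(5705)), (np.int32(199), np.int32(0), np.int32(10), np.int32(12), np.int32(25)), (np.int32(418), np.int32(0), np.int32(13), np.int32(23), np.int32(122)), (np.int32(448), np.int32(0), np.int32(56), np.int32(29), np.int32(501)), (np.int32(179), np.int32(75), np.int32(13), np.int32(4), np.int32(30))]
```

The knob is back exactly home, and the only image differences come from the arm, so nothing else was disturbed.

```bash
python3 -c "
from rig import bot
print(bot.sign_off())"
```

```text
the job is handed in; nothing more can be done
None
```

The job is done and handed in at about 18.6 s: the knob was drawn to its stop, the red button pressed right down (about 6 mm) while it stood out, and the knob pushed home and held there at about 19 N for 0.8 s, with about 25 N the most read on it; the arm is clear and nothing else moved.

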